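Turn the fixings dispenser to the wall plugs

TASK

Flick the thumb tabs of the white dispenser wheel with a fingertip to advance it clockwise, click by click, until the compartment with the two grey wall plugs stands at the outlet, in front of the chute; stop there, and do not run past it. Push gently: do not pinch or lift anything, do not shift the dispenser, and leave the torch, the tape measure and the marker alone.

Things in the scene. Friction and masses are not known exactly. Their poses are not given: they have to be found in the camera images.
- dispenser: Revolving fixings dispenser, 2.2 kg, loose on the surface. Origin: underside of its round grey foot, on the wheel's vertical axis; z up. Foot 140 mm across, 14 mm high; on it a thin grey fence (outer radius 70 mm, top at 25 mm) with one gap, the outlet, toward its -x. A chute 58 mm wide, at most 18 mm high, runs from there to 120 mm from the axis.
- wheel (a joint): Turn of the white wheel, rad; grows clockwise seen from above. 0 = wall plugs at the outlet; a click = 0.785 (eight a turn). Starts 2 to 5 clicks short (-3.93 to -1.57), rests on whole clicks. A ratchet blocks it anticlockwise (it yields some 10 degrees). Let go before half a click it springs back; pushed further it snaps to the full click and stays. 2 to 3 N on a tab turns it.
- wheel_top (a point): Top of the wheel's hub (32 mm across), on the axis, 55 mm up. Eight upright radial walls, 4 mm thick, from 28 to 47 mm above the surface, part the wheel into eight open compartments (black floor) and run on over the fence as thumb tabs, each ending in a 7 mm round bead 84 mm from the axis. A fingertip lowered to 32 mm between two tabs touches nothing.
- plug_mouth (a point): Outer end of the wall-plug compartment, on its centre line, 66 mm from the axis, 22 mm above the surface; turns with the wheel. This compartment alone holds two grey wall plugs (40 mm); three others hold two yellowish screws each, four are empty. The fixings are fixed in the wheel, their tops at 26 mm.
- outlet (a point): Middle of the outlet gap in the fence, 66 mm from the axis along the dispenser's -x, 22 mm above the surface; plug_mouth must come here. At rest a gap between two tabs is centred on this direction and every 45 degrees from it, with tabs 22.5 degrees either side; 80 mm from the axis the gaps are about 54 mm wide.
- torch: Black torch, 122 mm long, 37 mm thick, lying loose beside the dispenser; origin at the middle of its underside. To be left alone.
- tape_measure: Yellow and black tape measure, 33 x 71 x 62 mm high, standing loose beside the dispenser; origin at the middle of its underside. To be left alone.
- marker: Red and white marker pen, 135 mm long, 17 mm thick, lying loose in front of the dispenser, to one side; origin at the middle of its underside. To be left alone.

How it is judged (in metres and radians):
At the end, for the whole second after the job is handed in: The wheel rests on the click with the wall plugs at the outlet (plug_mouth within 8 mm of outlet, wheel within 0.2 rad of 0, under 0.1 rad/s); the dispenser is flat and within 20 mm of where it stood; torch, tape measure and marker within 15 mm of where they were (distance between plug_mouth and outlet below 0.008 m and velocity of joint wheel between -0.1 and 0.1 rad/s and value of joint wheel between -0.2 and 0.2 rad and distance of dispenser from where it was at the start of the episode below 0.02 m and height (world z) of dispenser below 0.006 m and distance of each of torch, tape_measure, marker from where it was at the start of the episode below 0.015 m); the robot touches nothing.
It fails at once if the wheel ran past the wall plugs (value of joint wheel above 0.4 rad).
It fails at once if the wheel was gripped or forced (more than 30 N between fingers and wheel) (contact force between the fingers and wheel above 30 N).
It fails at once if the dispenser was shifted by more than 30 mm (distance of dispenser from where it was at the start of the episode above 0.03 m).
It fails at once if the dispenser was lifted (height (world z) of dispenser above 0.012 m).
It fails at once if torch, tape measure or marker was moved or lifted (distance of any of torch, tape_measure, marker from where it was at the start of the episode above 0.02 m).
It also fails if it takes over 64 s, if anything falls off the work surface, if the arm or the gripper's body presses on something with over 40 N, if the wrist force passes 120 N, or if a joint passes its speed limit or range.

ROBOT

A 7-joint arm with a two-finger parallel gripper is mounted at the origin on a cart in front of the work surface, level with it; the furniture and walls round the work are solid. World frame = base frame: x ahead of the robot, y to its left, z up, the work surface at z = 0. Lengths are in m, angles in degrees, forces in N, time in s.
With the tool pointing down it reaches from about 0.4 to 0.9 m from the base axis. Payload 5.5 kg.
Tool frame: the origin (TCP) lies at the very end of the fingers, on their centre line; the grasp point (between the pads) lies r.grasp_offset behind it (r.grasp_offset is the distance from the TCP to the grasp point, in m); z points along the fingers, y is the line along which they close (so a half turn about z gives the same grasp; the last joint's range is limited). The gripper opens to 92 mm and grips with 3 to 60 N. Pads are 19 mm wide; open, the fingers measure 130 mm over their backs; the gripper's body (75 mm by 190 mm) begins 47 mm behind the grasp point.
Start: joints at [78.449, 28.699, -24.465, 88.831, 12.651, 65.22, -12.049], TCP at [0.291, -0.581, 0.227] pointing down, gripper open.
Joint ranges: [-164.97, 164.97], [-17.58, 116.51], [-87.97, 89.64], [11.32, 138.91], [-80.73, 260.73], [10.89, 115.49], [-147.41, 147.41]. Speed limits (degrees/s): [147.25, 147.25, 180, 180, 180, 180, 180].

INTERFACE

Orientations are given as a 3x3 rotation matrix whose columns are the frame's x, y, z axes.
In Python, from workcell import r, vision, ticket gives the robot as it stands. The module is installed in compiled form; this text tells all that it offers.
- The arm moves only by the tool send_rows, never from a script. Its argument "plan" is a list of rows, each a list of 4 numbers: the shift along the tool's x, y, z in mm, then the turn about the tool's z in rad. A call has 1 to 20 rows; each row is the pose to reach, as a shift and turn from the pose commanded when the call began, along the tool's axes at that moment; what a row does not reach only later rows make up. A row lasts 1/12 s, in which the tool goes at most 41.7 mm and 7.16 degrees, less where a joint would pass 70% of its speed; a pose out of reach is approached as far as the arm can. A call with a gripper value outside its range is refused whole. "jaw" is the gripper command: -1 is shut, 1 is fully open, values between are in proportion, set as the call begins (left out, the last holds). The fingers move at their own pace and stop on an object; the grip force is fixed at half the most. Time passes only in rows, so rows that repeat a pose let the fingers close. It gives the time, the measured TCP pose, the force, the opening and the grip force at its end, in the units of the state.
- r.get_state(): the state, without advancing time (a new reading comes with each control period).
- vision.read_camera(name): name is "scene" or "top" or "wrist"; returns (picture, depth): 400x640x3 uint8, blue, green, red; 400x640 float32, m along the optical axis (not along the pixel's ray), 0 where there is no reading.
- vision.camera_params(name): a dict with "intrinsics" (3x3 intrinsics, pixels), "k1" (the pictures are not rectified: a ray, as slopes to the right and down, at radius r is drawn at 1 + k1 r^2 times it, then the intrinsics apply), "camera_from_world" (4x4, takes a point from world to camera coordinates); the wrist camera has in their place "tool_from_camera" (4x4, takes a point from camera to tool coordinates, whose origin is the TCP and whose axes are the flange's). Camera axes: x right, y up, looking along -z (the intrinsics and any distortion apply to the point x, -y, -z); pixel columns grow to the right and rows downward; lengths in m; the calibration is good to about 2 mm. A picture is of the moment at which its call begins: read the wrist's pose just before it. camera_params takes no time and is no camera call.
- ticket.sign_off(): hands the job in; it is judged then, once.
The state is a dict: "time": time; "q": joint angles; "dq": joint speeds; "effort": joint torques, N m; "eef_pos": TCP position; "tcp_rot": TCP orientation; "contact_force": force on the tool from outside, world axes, zero at the start; "wrist_torque": the same for the moment, N m; "width": opening from 0.0 (shut) to 1.0 (fully open); "grasp_force": force on a finger pad.
Only numpy, scipy, OpenCV 4.12 (cv2) and the standard library are available. Lean on these libraries where they do the work, as an engineer would, in place of code of your own. Each camera call takes 0.05 s, during which the arm holds its last target. There are 200 camera calls.

## Working session

There is one attempt and no reset: what is moved stays moved. The work goes in short steps, Python scripts to look and compute and a tool call to move; the robot and the scene stay as the last step left them, time stands still between calls to the robot, and variables do not carry over. Pictures are saved under pics/ and viewed, at most 10 in all, crops included, and the job is handed in when it is done.

Besides the shell and the picture viewer there is one more tool, called after "Emit:" as a command line: name --pt "numbers of a row" for each row, then --argument value for the rest. send_rows: Moves the arm, as the interface text tells. Its arguments: {"type":"object","properties":{"plan":{"type":"array","items":{"type":"array","items":{"type":"number"}}},"jaw":{"type":"number"}},"required":["plan"]}

```bash
mkdir -p pics; cat > h.py <<'E'
import numpy as np, cv2
from workcell import r, vision, ticket
def ray(name,px,z,st=None):
    p=vision.camera_params(name);K=np.array(p["intrinsics"]);k1=p["k1"]
    if name=="wrist":
        st=st or r.get_state();T=np.eye(4);T[:3,:3]=st["tcp_rot"];T[:3,3]=st["eef_pos"];W=T@np.array(p["tool_from_camera"])
    else: W=np.linalg.inv(np.array(p["camera_from_world"]))
    u=np.atleast_2d(np.array(px,float))
    d=cv2.undistortPoints(u[:,None],K,np.array([k1,0,0,0.]))[:,0]
    D=np.c_[d[:,0],-d[:,1],-np.ones(len(d))]@W[:3,:3].T;o=W[:3,3]
    return o+D*((z-o[2])/D[:,2])[:,None]
E
python3 - <<'E'
from h import *
s=r.get_state();print(s["time"],s["eef_pos"],np.round(s["tcp_rot"],3),s["width"],r.grasp_offset)
for n in("top","scene"):
    im,d=vision.read_camera(n);cv2.imwrite(f"pics/{n}0.png",im);np.save(f"{n}d.npy",d)
E
```

```text
0.0 [ 0.29099715 -0.58045369  0.22568468] [[ 0.894  0.448 -0.001]
 [ 0.448 -0.894  0.002]
 [ 0.    -0.002 -1.   ]] 0.9962919745630076 0.0188
```

View pics/top0.png

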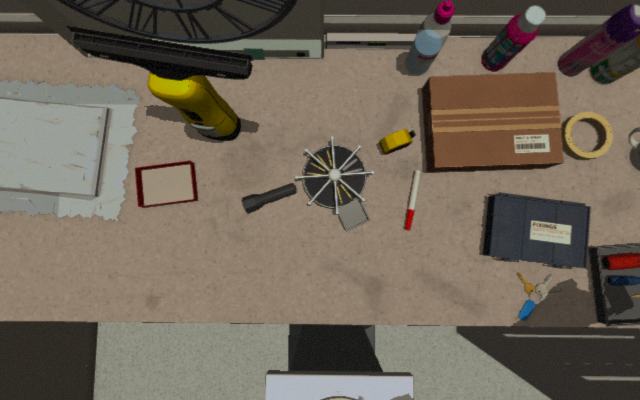

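View pics/scene0.png

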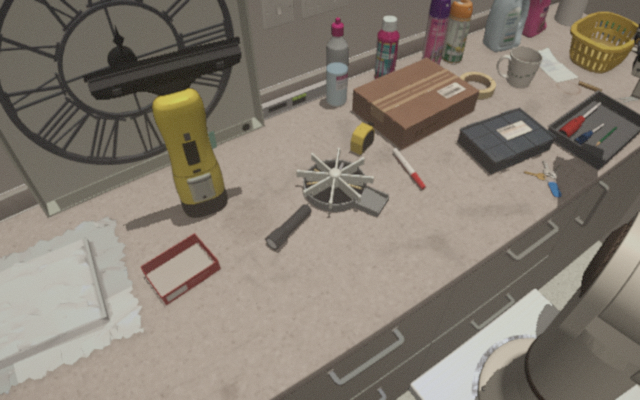

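The top view shows the dispenser hub at about (335,174), the chute at (353,214), the torch at (270,197), the tape measure at (397,140) and the marker at (413,200). Next I'll take an enlarged crop and measure positions.

```bash
python3 - <<'E'
from h import *
im=cv2.imread("pics/top0.png");d=np.load("topd.npy")
c=im[125:240,265:425];cv2.imwrite("pics/crop0.png",cv2.resize(c,None,fx=5,fy=5,interpolation=cv2.INTER_CUBIC))
for n,p,z in(("hub",(335,174.5),.055),("chute",(354,216),.018),("torch ends",(245,205),.018),("",(296,188),.018),("tape",(397,140),.06),("tape",(412,134),.06),("marker",(417,172),.008),("",(408,229),.008)):
    print(n,np.round(ray("top",p,z)[0],3))
E
```

```text
hub [0.577 0.015 0.055]
chute [ 0.492 -0.028  0.018]
torch ends [0.514 0.211 0.018]
 [0.552 0.1   0.018]
tape [ 0.651 -0.116  0.06 ]
tape [ 0.665 -0.147  0.06 ]
marker [ 0.592 -0.169  0.008]
 [ 0.465 -0.148  0.008]
```

View pics/crop0.png

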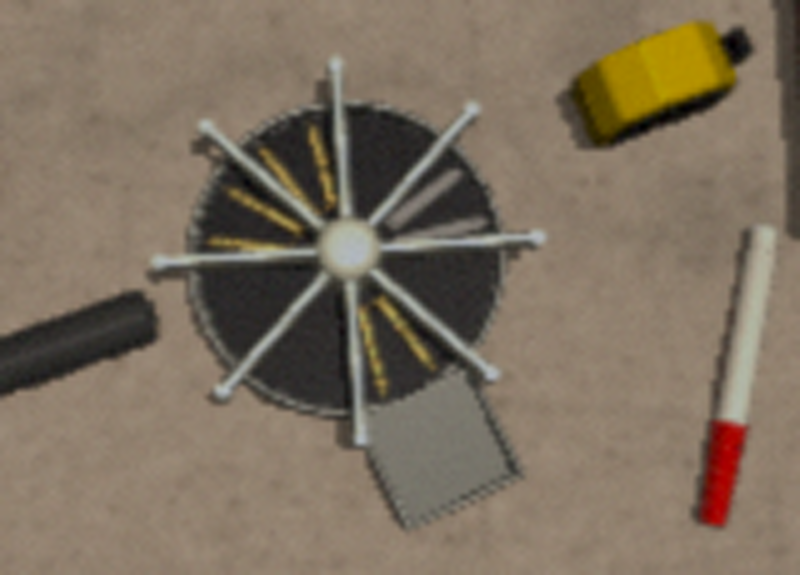

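The grey plugs sit at crop (435,210) and the outlet lies towards (430,400). That is two tab gaps clockwise, so 2 clicks. I'll get the tab angles from the beads.

```bash
python3 - <<'E'
from h import *
b=np.array([(335,63),(473,109),(540,238),(492,375),(361,438),(221,393),(156,262),(204,125)])
P=ray("top",(b+.5)/5-.5+[265,125],.0375)
hub=ray("top",(np.array([[350,249]])+.5)/5-.5+[265,125],.055)[0]
c=P[:,:2].mean(0);v=P[:,:2]-c
print("hub",hub,"bead centre",c);print(np.round(np.hypot(*v.T)*1e3,1),np.round(np.degrees(np.arctan2(v[:,1],v[:,0])),1))
s=r.get_state();R=np.array(s["tcp_rot"])
t=np.array([*(c+.08*np.array([np.cos(np.radians(27)),np.sin(np.radians(27))])),.032])
print((R.T@(t-s["eef_pos"]))*1e3)
E
```

```text
hub [0.57741785 0.01580498 0.055     ] bead centre [0.57997382 0.01638347]
[82.3 82.4 83.2 82.3 81.7 82.7 82.9 82.9] [   4.2  -41.   -86.  -130.9 -175.6  139.3   94.3   49.2]
[ 605.83640314 -404.190633    194.53011282]
```

Emit:
send_rows --jaw -1 --pt "30 -20 0 -0.08" --pt "61 -40 0 -0.16" --pt "91 -61 0 -0.24" --pt "121 -81 0 -0.31" --pt "151 -101 0 -0.39" --pt "182 -121 0 -0.47" --pt "212 -141 0 -0.55" --pt "242 -162 0 -0.63" --pt "273 -182 0 -0.71" --pt "303 -202 0 -0.79" --pt "333 -222 0 -0.86" --pt "364 -242 0 -0.94" --pt "394 -263 0 -1.02" --pt "424 -283 0 -1.1" --pt "454 -303 0 -1.18" --pt "485 -323 0 -1.26" --pt "515 -343 0 -1.34" --pt "545 -364 0 -1.41" --pt "575 -384 0 -1.49" --pt "606 -404 0 -1.57"

```text
time: 1.77
eef_pos: [0.6523, 0.053, 0.2262]
tcp_rot: [[-0.451, 0.893, -0.001], [0.893, 0.451, -0.0], [0.0, -0.001, -1.0]]
contact_force: [0.8, -0.4, -0.4]
width: 0.006
grasp_force: 0.0
```

Emit:
send_rows --pt "0 0 30 0" --pt "0 0 60 0" --pt "0 0 90 0" --pt "0 0 110 0" --pt "0 0 110 0"

```text
time: 2.18
eef_pos: [0.6481, 0.0507, 0.111]
tcp_rot: [[-0.448, 0.894, -0.009], [0.894, 0.448, -0.001], [0.003, -0.009, -1.0]]
contact_force: [-0.8, -0.8, -0.7]
width: 0.003
grasp_force: 0.0
```

```bash
python3 - <<'E'
from h import *
s=r.get_state();im,d=vision.read_camera("wrist");cv2.imwrite("pics/w1.png",im)
R=np.array(s["tcp_rot"]);print(s["time"],s["eef_pos"],np.round(R,3),s["q"],s["width"],s["contact_force"])
t=np.array([.579+.08*.893,.016+.08*.449,.032]);print(R.T@(t-s["eef_pos"])*1e3)
E
```

```text
2.1833 [0.64813185 0.05067932 0.11099634] [[-0.448  0.894 -0.009]
 [ 0.894  0.448 -0.001]
 [ 0.003 -0.009 -1.   ]] [ 24.60363876  42.72297891 -46.45619335  92.95358307  34.45609005
  60.1750581   -5.63512576] 0.0025763277712069453 [-0.75148936 -0.83419974 -0.71745571]
[-0.17635038  3.31173683 78.97018814]
```

View pics/w1.png

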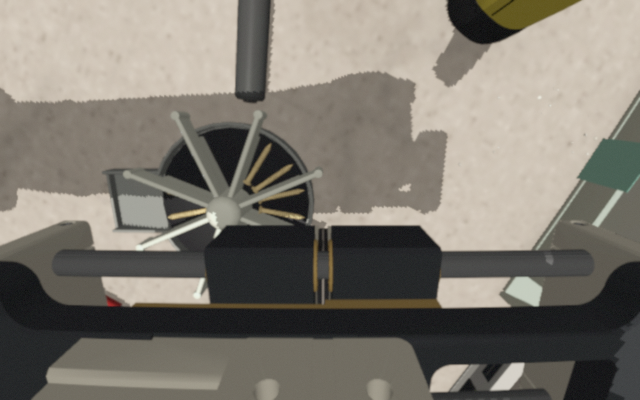

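The wrist view shows the hub at (224,212), with the closed fingers over the gap between the tabs ending near (320,174) and the one hidden behind the fingers. I'll check the hub position before lowering.

```bash
python3 - <<'E'
from h import *
print(ray("wrist",(224,205),.055),ray("wrist",[(319,174),(261,115),(180,115),(127,175)],.04))
E
```

```text
[[0.5793595  0.02322976 0.055     ]] [[0.63471282 0.0749245  0.04      ]
 [0.57516735 0.09580745 0.04      ]
 [0.51900007 0.06832587 0.04      ]
 [0.49547294 0.00470245 0.04      ]]
```

Emit:
send_rows --pt "0 1 20 0" --pt "0 1 40 0" --pt "0 1 60 0" --pt "0 1 79 0" --pt "0 1 79 0"

```text
time: 2.65
eef_pos: [0.6515, 0.0515, 0.0359]
tcp_rot: [[-0.447, 0.894, -0.003], [0.894, 0.447, -0.001], [0.001, -0.003, -1.0]]
contact_force: [-0.8, -0.4, 0.3]
width: 0.003
grasp_force: 0.0
```

Emit:
send_rows --pt "-3 0 0 0.04" --pt "-7 0 0 0.09" --pt "-10 -1 0 0.13" --pt "-14 -1 0 0.17" --pt "-17 -2 0 0.22" --pt "-20 -3 0 0.26" --pt "-23 -4 0 0.31" --pt "-27 -5 0 0.35" --pt "-30 -6 0 0.39" --pt "-33 -7 0 0.44" --pt "-36 -9 0 0.48" --pt "-39 -10 0 0.52" --pt "-42 -12 0 0.57" --pt "-45 -14 0 0.61"

```text
time: 3.82
eef_pos: [0.6629, 0.0075, 0.0411]
tcp_rot: [[0.147, 0.989, 0.005], [0.989, -0.147, 0.002], [0.003, 0.005, -1.0]]
contact_force: [-0.4, 0.7, 0.5]
width: 0.002
grasp_force: 0.6
```

```bash
python3 - <<'E'
from h import *
im,_=vision.read_camera("top");c=im[125:240,265:425];cv2.imwrite("pics/t2.png",cv2.resize(c,None,fx=5,fy=5,interpolation=cv2.INTER_CUBIC))
s=r.get_state();print(s["eef_pos"],s["contact_force"])
E
```

```text
[0.66269077 0.006131   0.04092597] [1.03608252 2.01023745 1.04950307]
```

View pics/t2.png

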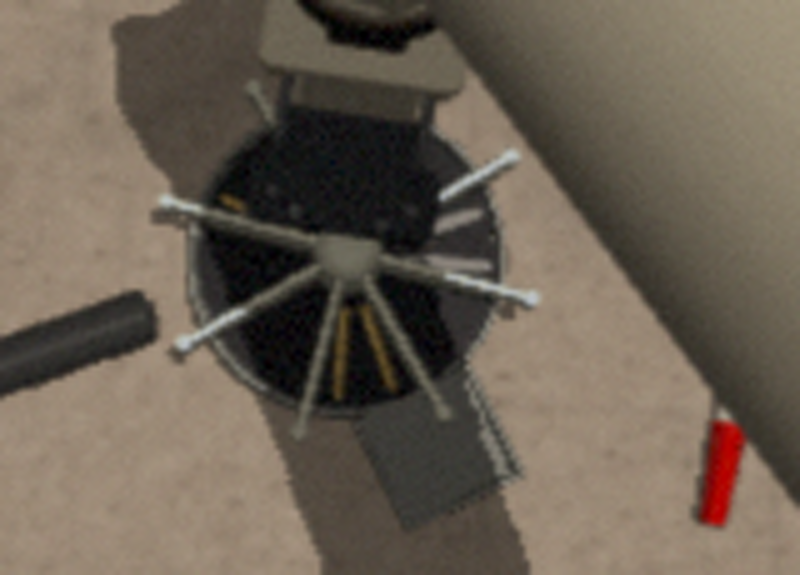

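The wheel has turned about 19° and the tab at (513,158) leads the finger. The dispenser hasn't moved, so I'll push a little further to pass the half click.

Emit:
send_rows --pt "-3 0 4 0.03" --pt "-6 -1 6 0.06" --pt "-9 -1 7 0.1" --pt "-12 -2 7 0.13" --pt "-14 -2 7 0.16" --pt "-14 -2 7 0.16"

```text
time: 4.37
eef_pos: [0.6562, -0.0091, 0.0308]
tcp_rot: [[0.304, 0.953, -0.001], [0.953, -0.304, -0.001], [-0.001, -0.0, -1.0]]
contact_force: [-0.3, -0.9, -0.6]
width: 0.005
grasp_force: 0.0
```

```bash
python3 - <<'E'
from h import *
im,_=vision.read_camera("top");c=im[125:240,265:425];cv2.imwrite("pics/t3.png",cv2.resize(c,None,fx=5,fy=5,interpolation=cv2.INTER_CUBIC))
s=r.get_state();p=s["eef_pos"][:2]-np.array([.58,.014]);print(s["eef_pos"],s["contact_force"],np.hypot(*p),np.degrees(np.arctan2(p[1],p[0])))
E
```

```text
[ 0.65618229 -0.00882185  0.03072737] [-0.41205751 -0.17048914 -0.43605382] 0.07952721541164598 -16.67658716578824
```

View pics/t3.png

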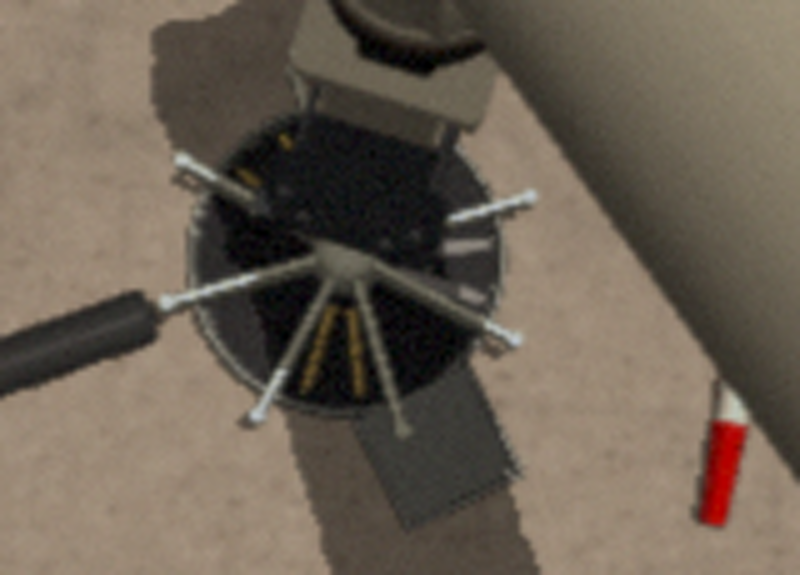

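The wheel is now at about 32° (tabs at (530,198) and (516,341)) with almost no contact force, so it's probably mid-snap. I'll hold still for a moment and look again.

Emit:
send_rows --pt "0 0 0 0" --pt "0 0 0 0" --pt "0 0 0 0" --pt "0 0 0 0" --pt "0 0 0 0" --pt "0 0 0 0"

```text
time: 4.92
eef_pos: [0.6565, -0.0078, 0.0307]
tcp_rot: [[0.301, 0.954, -0.0], [0.954, -0.301, 0.0], [0.0, -0.0, -1.0]]
contact_force: [-0.3, -0.9, 0.5]
width: 0.007
grasp_force: 0.0
```

```bash
python3 - <<'E'
from h import *
im,_=vision.read_camera("top");c=im[125:240,265:425];cv2.imwrite("pics/t4.png",cv2.resize(c,None,fx=5,fy=5,interpolation=cv2.INTER_CUBIC))
s=r.get_state();p=s["eef_pos"][:2]-np.array([.58,.014]);print(s["eef_pos"],s["contact_force"],np.hypot(*p),np.degrees(np.arctan2(p[1],p[0])))
E
```

```text
[ 0.6564612  -0.00779307  0.03070329] [ 0.5727371  -0.50674987 -0.197145  ] 0.07950630689907978 -15.908681481562313
```

View pics/t4.png

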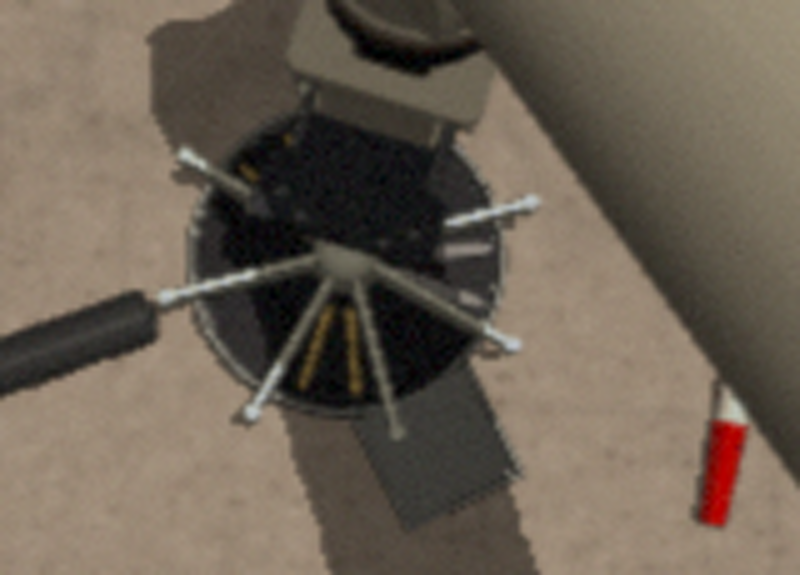

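The wheel reads about 34° now and is creeping slowly. I'll measure the tab angle numerically, wait, then compare.

```bash
cat >> h.py <<'E'
C=np.array([.5795,.0155])
def tabs(im,show=True):
    im=im.astype(float);v,u=np.mgrid[125:240,265:425];P=ray("top",np.c_[u.ravel(),v.ravel()],.042)[:,:2]-np.array([.58,.0164])
    px=im[125:240,265:425].reshape(-1,3);r_=np.hypot(*P.T);a=np.degrees(np.arctan2(P[:,1],P[:,0]))
    m=(r_>.074)&(r_<.088)&(px.min(1)>np.percentile(px.min(1),0)+150)&(np.ptp(px,axis=1)<40)
    h=np.histogram(a[m],72,(-180,180))[0];ph=np.degrees(np.angle(np.exp(8j*np.radians(a[m])).mean()))/8
    print("n",m.sum(),"tab angle mod45",round(ph,1),"angles",[int(x) for x in np.arange(-177.5,180,5)[h>0]])
def top(): im,_=vision.read_camera("top");tabs(im);return im
E
python3 - <<'E'
from h import *
tabs(cv2.imread("pics/top0.png"))
top();s=r.get_state();print(s["time"])
E
```

```text
n 56 tab angle mod45 4.2 angles [-177, -132, -127, -87, -82, -42, -37, 2, 7, 47, 52, 92, 97, 137, 142]
n 42 tab angle mod45 15.1 angles [-122, -117, -77, -72, 57, 62, 102, 107, 147, 152]
5.0167
```

Emit:
send_rows --pt "0 0 0 0" --pt "0 0 0 0" --pt "0 0 0 0" --pt "0 0 0 0" --pt "0 0 0 0" --pt "0 0 0 0" --pt "0 0 0 0" --pt "0 0 0 0" --pt "0 0 0 0" --pt "0 0 0 0" --pt "0 0 0 0" --pt "0 0 0 0"

```text
time: 6.02
eef_pos: [0.6565, -0.0079, 0.0307]
tcp_rot: [[0.301, 0.954, 0.0], [0.954, -0.301, -0.0], [-0.0, 0.0, -1.0]]
contact_force: [0.4, 0.8, 0.3]
width: 0.006
grasp_force: 0.0
```

```bash
python3 - <<'E'
from h import *
top();s=r.get_state();print(s["time"],s["eef_pos"],s["contact_force"])
E
```

```text
n 37 tab angle mod45 14.7 angles [-122, -117, -77, -72, 57, 62, 102, 107, 147, 152]
6.0667 [ 0.65650395 -0.0078848   0.03073767] [ 0.24283405 -0.46889425 -0.1364117 ]
```

The wheel has stalled at about 34.5° with nearly no force, and one bead sits near the torch tip (world angle about 105°). I'll check whether the torch has moved and how much clearance there is.

```bash
python3 - <<'E'
from h import *
a=cv2.imread("pics/top0.png");b,_=vision.read_camera("top");cv2.imwrite("pics/t5.png",b)
def cen(im,x0,x1,y0,y1,f):
    m=f(im[y0:y1,x0:x1].astype(int));v,u=np.nonzero(m);return len(u),u.mean()+x0,v.mean()+y0,u.min()+x0,u.max()+x0
for im in(a,b): print(cen(im,238,299,180,216,lambda p:p.max(2)<75))
v,u=np.mgrid[180:216,238:299];P=ray("top",np.c_[u.ravel(),v.ravel()],.02)[:,:2]-[.58,.0155]
for im in (a,b):
    m=im[180:216,238:299].reshape(-1,3).max(1)<75;rr=np.hypot(*P[m].T);i=rr.argsort()[:4];print(rr[i],np.degrees(np.arctan2(P[m][i,1],P[m][i,0])))
s,_=vision.read_camera("scene");s=s[130:260,250:400];o=cv2.imread("pics/scene0.png")[130:260,250:400]
cv2.imwrite("pics/s5.png",cv2.resize(np.hstack([o,s]),None,fx=2.6,fy=2.6,interpolation=cv2.INTER_CUBIC))
E
```

```text
(692, np.float64(266.8540462427746), np.float64(197.2514450867052), np.int64(242), np.int64(295))
(683, np.float64(267.1508052708638), np.float64(197.13909224011712), np.int64(242), np.int64(296))
[0.0894571  0.09003061 0.09065433 0.09107715] [105.23594312 106.60212374 107.94961439 103.53262571]
[0.08733148 0.08791975 0.08893485 0.0894571 ] [105.60298025 106.99953209 103.85226553 105.23594312]
```

View pics/s5.png

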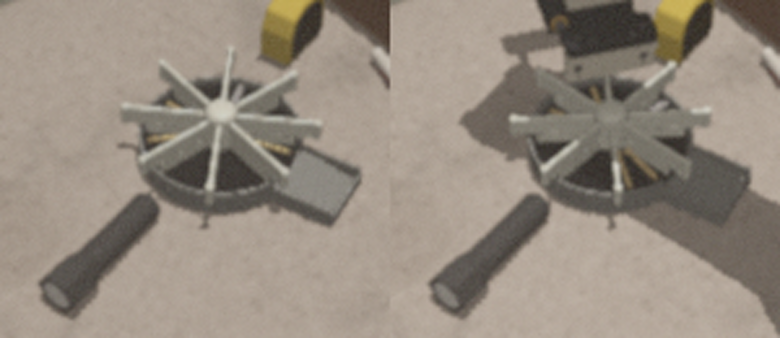

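The torch hasn't visibly moved, and its tip is at least 87 mm from the axis. The fingers stand over the far gap. I'll raise the finger to see whether the wheel then settles onto the click.

Emit:
send_rows --pt "0 0 -10 0" --pt "0 0 -20 0" --pt "0 0 -40 0" --pt "0 0 -40 0" --pt "0 0 -40 0" --pt "0 0 -40 0"

```text
time: 6.67
eef_pos: [0.6567, -0.008, 0.0712]
tcp_rot: [[0.301, 0.954, 0.001], [0.954, -0.301, -0.0], [-0.0, 0.001, -1.0]]
contact_force: [-0.8, -0.4, 0.5]
width: 0.008
grasp_force: 0.0
```

```bash
python3 - <<'E'
from h import *
top();s=r.get_state();print(s["time"],s["eef_pos"],s["contact_force"])
E
```

```text
n 31 tab angle mod45 14.6 angles [-122, -117, -77, -72, 102, 107, 147, 152]
6.7167 [ 0.65620103 -0.00812041  0.07059053] [-0.54300769 -0.35532662  0.00694025]
```

The wheel is still at 34.6° with the finger clear, so something is holding it, and I suspect a bead against the torch tip. I'll look closer with the wrist camera.

```bash
python3 - <<'E'
from h import *
im,d=vision.read_camera("wrist");cv2.imwrite("pics/w6.png",im)
E
```

```text
(no output)
```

View pics/w6.png

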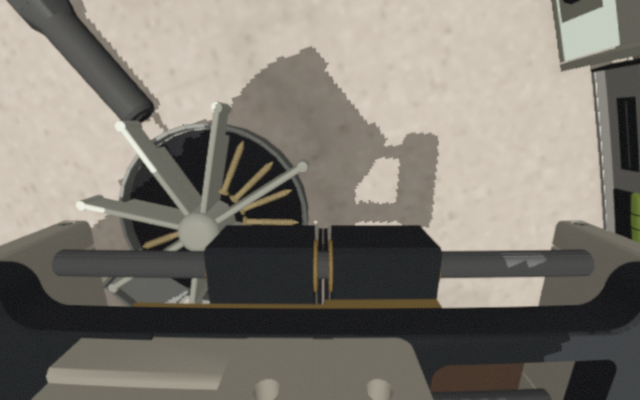

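The bead at (121,126) sits right beside the torch's narrow end at (140,112), so it may be grazing it. I'll lower the finger into the same gap, nudge the tab a few degrees and watch the force and the torch.

Emit:
send_rows --pt "0 0 15 0" --pt "0 0 30 0" --pt "0 0 38 0" --pt "0 0 38 0" --pt "-3 0 38 0.04" --pt "-5 0 38 0.07" --pt "-8 0 38 0.1" --pt "-10 -1 38 0.13"

```text
time: 7.43
eef_pos: [0.6527, -0.0174, 0.0327]
tcp_rot: [[0.425, 0.905, 0.0], [0.905, -0.425, -0.0], [0.0, 0.0, -1.0]]
contact_force: [1.1, 0.7, -0.8]
width: 0.005
grasp_force: 0.4
```

```bash
cat >> h.py <<'E'
def torch(im):
    for x in(cv2.imread("pics/top0.png"),im):
        m=x[180:216,238:285].max(2)<75;v,u=np.nonzero(m);print("torch",len(u),u.mean()+238,v.mean()+180)
    s=r.get_state();p=s["eef_pos"][:2]-np.array([.58,.015]);print(s["time"],s["eef_pos"],s["contact_force"],"r,ang",np.hypot(*p),np.degrees(np.arctan2(p[1],p[0])))
E
python3 - <<'E'
from h import *
torch(top())
E
```

```text
n 36 tab angle mod45 11.3 angles [-127, -122, -82, -77, 57, 97, 102, 142, 147]
torch 571 262.0245183887916 198.91418563922943
torch 560 262.1642857142857 198.83928571428572
7.4833 [ 0.65238292 -0.01791197  0.03281218] [ 0.45734123 -0.68531096 -0.17928023] r,ang 0.0795140495091352 -24.45093405141055
```

The torch hasn't moved and the wheel is at 38°. I'll continue to the full click.

Emit:
send_rows --pt "-2 0 0 0.03" --pt "-5 0 0 0.06" --pt "-7 0 0 0.09" --pt "-9 -1 0 0.12" --pt "-9 -1 0 0.12" --pt "-9 -1 0 0.12" --pt "-9 -1 0 0.12" --pt "-9 -1 0 0.12"

```text
time: 8.15
eef_pos: [0.6476, -0.0248, 0.0327]
tcp_rot: [[0.527, 0.85, -0.0], [0.85, -0.527, -0.0], [-0.0, -0.0, -1.0]]
contact_force: [-1.0, 0.5, 0.2]
width: 0.001
grasp_force: 0.0
```

```bash
python3 - <<'E'
from h import *
torch(top())
E
```

```text
n 30 tab angle mod45 4.5 angles [-87, -82, 47, 52, 92, 97, 137, 142]
torch 571 262.0245183887916 198.91418563922943
torch 563 262.16163410301954 198.88454706927175
8.2 [ 0.64763714 -0.02480231  0.03263887] [ 0.27337102 -0.3794511  -0.39429498] r,ang 0.07847933629251841 -30.47546031000991
```

One full click is done (tabs back at 4.5°) and the torch is untouched. I'll lift the finger and return to the original far gap for the second click, which keeps clear of the tape measure.

Emit:
send_rows --pt "0 0 -15 0" --pt "0 0 -30 0" --pt "0 0 -42 0" --pt "7 -4 -42 -0.1" --pt "14 -8 -42 -0.2" --pt "20 -11 -42 -0.3" --pt "27 -15 -42 -0.4" --pt "33 -18 -42 -0.5" --pt "40 -22 -42 -0.6" --pt "46 -26 -42 -0.7" --pt "53 -29 -42 -0.8" --pt "59 -33 -42 -0.9" --pt "64 -36 -42 -1" --pt "67 -37 -42 -1.02" --pt "67 -37 -42 -1.02" --pt "67 -37 -42 -1.02" --pt "67 -37 -42 -1.02"

```text
time: 9.62
eef_pos: [0.6521, 0.0508, 0.0753]
tcp_rot: [[-0.445, 0.896, 0.001], [0.896, 0.445, -0.001], [-0.001, 0.0, -1.0]]
contact_force: [-0.3, 0.3, 0.3]
width: 0.006
grasp_force: 0.0
```

```bash
python3 - <<'E'
from h import *
torch(top())
E
```

```text
n 9 tab angle mod45 4.7 angles [-132, -127]
torch 571 262.0245183887916 198.91418563922943
torch 560 262.1482142857143 198.8357142857143
9.6667 [0.6520252  0.05073711 0.07510148] [ 0.33976274 -0.4816091   0.25949904] r,ang 0.08040379323393039 26.389461072413592
```

Emit:
send_rows --pt "0 0 20 0" --pt "0 0 35 0" --pt "0 0 42 0" --pt "0 0 42 0"

```text
time: 10.0
eef_pos: [0.6497, 0.0508, 0.0301]
tcp_rot: [[-0.447, 0.895, -0.005], [0.895, 0.447, -0.001], [0.001, -0.004, -1.0]]
contact_force: [-0.4, 0.8, 0.5]
width: 0.004
grasp_force: 0.0
```

Emit:
send_rows --pt "-3 0 0 0.04" --pt "-6 0 0 0.08" --pt "-10 -1 0 0.12" --pt "-13 -1 0 0.16" --pt "-16 -2 0 0.2" --pt "-19 -2 0 0.24" --pt "-22 -3 0 0.28" --pt "-25 -4 0 0.32" --pt "-28 -5 0 0.36" --pt "-31 -6 0 0.4" --pt "-34 -8 0 0.44" --pt "-37 -9 0 0.48" --pt "-40 -11 0 0.52" --pt "-42 -12 0 0.56" --pt "-45 -14 0 0.6" --pt "-48 -16 0 0.64" --pt "-50 -18 0 0.68" --pt "-53 -20 0 0.72" --pt "-55 -22 0 0.76" --pt "-55 -22 0 0.76"

```text
time: 11.67
eef_pos: [0.6571, -0.0079, 0.0333]
tcp_rot: [[0.294, 0.956, 0.001], [0.956, -0.294, -0.0], [0.0, 0.001, -1.0]]
contact_force: [-0.5, -0.2, -0.1]
width: 0.003
grasp_force: 0.0
```

```bash
python3 - <<'E'
from h import *
torch(top())
E
```

```text
n 42 tab angle mod45 18.4 angles [-117, -72, 62, 107, 112, 152, 157]
torch 571 262.0245183887916 198.91418563922943
torch 561 262.0730837789661 198.88948306595364
11.7167 [ 0.65694773 -0.00768375  0.03323055] [0.93968921 0.31432514 0.88929827] r,ang 0.0802216039071239 -16.42521734342067
```

Emit:
send_rows --pt "-3 0 0 0.04" --pt "-6 0 0 0.07" --pt "-8 0 0 0.1" --pt "-11 -1 0 0.14" --pt "-13 -1 0 0.17" --pt "-16 -2 0 0.2" --pt "-19 -2 0 0.24" --pt "-19 -2 0 0.24" --pt "-19 -2 0 0.24" --pt "-19 -2 0 0.24"

```text
time: 12.55
eef_pos: [0.6491, -0.0251, 0.0327]
tcp_rot: [[0.51, 0.86, -0.0], [0.86, -0.51, -0.0], [-0.0, -0.0, -1.0]]
contact_force: [0.2, -1.0, 0.5]
width: 0.0
grasp_force: 0.0
```

```bash
python3 - <<'E'
from h import *
torch(top())
E
```

```text
n 29 tab angle mod45 4.8 angles [-87, -82, 47, 52, 92, 97, 137, 142]
torch 571 262.0245183887916 198.91418563922943
torch 565 262.06017699115046 198.87610619469027
12.6 [ 0.64918951 -0.02506486  0.03271234] [-0.09731614 -0.27344857 -0.04967451] r,ang 0.07995237144085668 -30.073405755379564
```

The tabs are back at 4.8°, which makes the second click. I'll back off, lift, clear the view and check.

Emit:
send_rows --pt "4 0 0 0" --pt "8 0 0 0" --pt "10 0 -20 0" --pt "10 0 -45 0" --pt "10 0 -80 0" --pt "10 20 -115 0" --pt "10 50 -130 0" --pt "10 85 -130 0" --pt "10 115 -130 0" --pt "10 145 -130 0" --pt "10 150 -130 0" --pt "10 150 -130 0" --pt "10 150 -130 0"

```text
time: 13.68
eef_pos: [0.7827, -0.0915, 0.1619]
tcp_rot: [[0.51, 0.86, -0.001], [0.86, -0.51, 0.001], [0.0, -0.002, -1.0]]
contact_force: [0.4, 1.1, 0.3]
width: 0.008
grasp_force: 0.0
```

```bash
python3 - <<'E'
from h import *
im=top();torch(im);c=im[125:240,265:425];cv2.imwrite("pics/t9.png",cv2.resize(c,None,fx=5,fy=5,interpolation=cv2.INTER_CUBIC))
E
```

```text
n 45 tab angle mod45 5.0 angles [-177, -172, 2, 7, 47, 52, 92, 97, 137, 142]
torch 571 262.0245183887916 198.91418563922943
torch 555 262.1873873873874 198.8918918918919
13.7333 [ 0.78238307 -0.09091955  0.16229832] [-0.01812684  0.03915772  0.54581471] r,ang 0.22842472990882562 -27.62583923289182
```

View pics/t9.png

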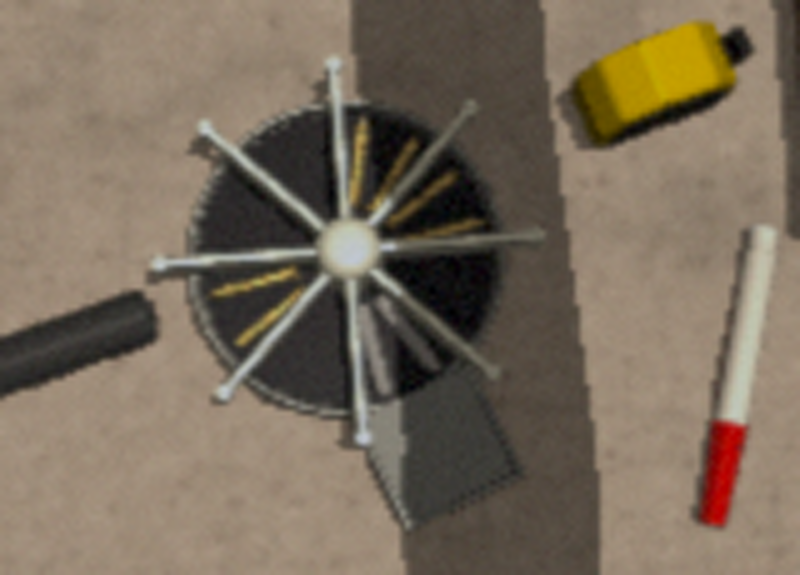

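The grey plugs at (400,340) now stand in front of the chute, and everything else is where it was. I'm handing the job in.

```bash
python3 -c "
from h import *
print(ticket.sign_off())"
```

```text
the job is handed in; nothing more can be done
None
```

I advanced the wheel two clicks so the grey wall plugs stand at the outlet, the last picture showed the dispenser, torch, tape measure and marker where they started, and the job is handed in (no verdict was returned).

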